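# Ready the screw feeder and hold up the full tin

### The job

The screw feeder needs a refill: turn its rate dial so that the pointer stands at the green mark, and find out by feel which of the three identical closed tins is the full, heaviest one. Finish holding that tin in the gripper, upright and still, a few centimetres above the feeder's hopper without touching it, with the other two tins standing upright on the saw top; do not let go at the end, and leave the black angle gauge and the loose wood block where they are.

Things in the scene. Friction and masses are not known exactly. Their poses are not given: they have to be found in the camera images.
- feeder: grey screw feeder, a box 180 (x) x 120 (y) x 85 mm high, fixed to the saw top; origin at the centre of its underside. Its front (local -x) carries the rate dial on top, its rear (local +x) the round open hopper; a small metal nose sticks out 11 mm from the front
- hopper_mouth (a point): centre of the hopper's mouth, level with its steel rim (84 mm outer diameter), 40 mm behind the feeder's centre and 91 mm above the saw top
- knob_grip (a point): on the dial's upright axis, 45 mm in front of the feeder's centre, 118 mm above the saw top; the TCP can stand here to grip the bar. Black grip bar 42 mm long, 12 mm thick, its top 119.5 mm above the saw top, on a 45 mm round skirt whose top is at 96 mm. Site x axis: along the bar to its pointer end (white line); z up
- green_mark (a point): middle of the green mark on the white dial plate, 30.5 mm from the dial's axis
- rate_knob (a joint): angle of the rate knob, rad, growing clockwise seen from above: 0 with the pointer at the first of the black ticks, 3.30 at the green mark; it turns endlessly, with light friction (0.04 N m), and stays where it is left. It starts 0.5 to 1.35 rad short of the mark (clockwise turn needed)
- tin_a: round closed green tin, broad blank white paper band, bare metal lid (fixed); 57 mm diameter, 58 at the lid, 67.5 mm tall. Origin: centre of its underside, z up. Grip the body about 40 mm up. All three look alike; one, any of them, is full (0.60 to 0.70 kg in all), two are almost empty (0.16 to 0.21 kg). Contents have 2 mm of play at the side, 5 mm above
- tin_b: round closed green tin, broad blank white paper band, bare metal lid (fixed); 57 mm diameter, 58 at the lid, 67.5 mm tall. Origin: centre of its underside, z up. Grip the body about 40 mm up. All three look alike; one, any of them, is full (0.60 to 0.70 kg in all), two are almost empty (0.16 to 0.21 kg). Contents have 2 mm of play at the side, 5 mm above
- tin_c: round closed green tin, broad blank white paper band, bare metal lid (fixed); 57 mm diameter, 58 at the lid, 67.5 mm tall. Origin: centre of its underside, z up. Grip the body about 40 mm up. All three look alike; one, any of them, is full (0.60 to 0.70 kg in all), two are almost empty (0.16 to 0.21 kg). Contents have 2 mm of play at the side, 5 mm above
- angle_cube: black digital angle gauge, 35x54x54 mm, origin under its centre, a bystander standing near the work: leave it where it is
- wood_block: pale wood block, 50x70x19 mm, origin under its centre, a bystander standing near the work: leave it where it is

How it is judged:
By the outcome, as a careful person would: the job done as asked, in the order asked, and still so for the second after the job is handed in, while the arm keeps its last pose, push and grip.
It also fails if it takes over 72 s, if anything falls off the work surface, if the arm or the gripper's body presses on something with over 40 N, if the wrist force passes 120 N, or if a joint passes its speed limit or range.

### The arm

A 6-joint arm with a two-finger parallel gripper is mounted at the origin on the work surface; the furniture and walls round the work are solid. World frame = base frame: x ahead of the robot, y to its left, z up, the work surface at z = 0. Lengths are in m, angles in rad, forces in N, time in s.
With the tool pointing down it reaches from about 0.35 to 0.95 m from the base axis. Payload 17.4 kg.
Tool frame: the origin (TCP) lies between the finger pads, 19 mm behind the fingertips; this is the grasp point; z points along the fingers, y is the line along which they close (so a half turn about z gives the same grasp; the last joint's range is limited). The gripper opens to 93 mm and grips with 3 to 60 N. Pads are 15 mm wide; open, the fingers measure 128 mm over their backs; the gripper's body (75 mm by 188 mm) begins 65 mm behind the grasp point.
Start: joints at [1.208, 0.116, 1.442, -0, 1.584, -0.038], TCP at [0.215, 0.64, 0.237] pointing down, gripper open.
Joint ranges: [-2.83, 2.83], [-0.83, 2.19], [0.07, 2.5], [-1.14, 4.28], [0.01, 3], [-2.97, 2.97]. Speed limits (rad/s): [1.89, 1.89, 2.22, 3.14, 3.14, 3.14].

### API

Orientations are given as [roll, pitch, yaw] about the fixed x, y, z axes, in that order (R = Rz(yaw) Ry(pitch) Rx(roll)).
In Python, from cell import env gives the robot as it stands.
- The arm moves only by the tool shift_gripper, called after "Call:" as name(argument=value, ...) on one line, values as JSON. Schema: {"type":"object","properties":{"increments":{"type":"object","properties":{"jaw":{"type":"array","items":{"type":"number"},"minItems":1,"maxItems":12},"dx":{"type":"array","items":{"type":"number"},"minItems":1,"maxItems":12},"dy":{"type":"array","items":{"type":"number"},"minItems":1,"maxItems":12},"dz":{"type":"array","items":{"type":"number"},"minItems":1,"maxItems":12},"wx":{"type":"array","items":{"type":"number"},"minItems":1,"maxItems":12},"wy":{"type":"array","items":{"type":"number"},"minItems":1,"maxItems":12},"wz":{"type":"array","items":{"type":"number"},"minItems":1,"maxItems":12}},"additionalProperties":false,"required":["jaw","dx","dy","dz","wx","wy","wz"]},"only":{"type":"string"},"quiet":{"type":"boolean"},"lines":{"type":"string"}},"required":["increments"],"additionalProperties":false}. increments is an object with one list for each field, all of the same length, 1 to 12, a row being the entries at one place: jaw (the finger opening in m), dx, dy, dz (the shift in units of 5 mm), wx, wy, wz (a rotation vector in units of 0.1 rad); each row is the pose to reach, as a shift and turn from the pose commanded when the call began, along the tool's axes at that moment; what a row does not reach only later rows make up. A row lasts 1/8 s, in which the tool goes at most 0.0625 m and 0.188 rad, less where a joint would pass 70% of its speed; a pose out of reach is approached as far as the arm can. The fingers move at their own pace and stop on an object; the grip force is fixed at half the most. Time passes only in rows, so rows that do not move let the fingers close. The tool returns the time, the measured TCP pose, the force, the opening and the grip force at its end. only (a regular expression) keeps the lines of the reply that match it, lines (a string "A,B") keeps lines A to B, and quiet returns only ok. Input that does not fit is refused with a message, and nothing moves.
- env.read_state(): the state, without advancing time (a new reading comes with each control period).
- env.capture(name): name is "side" or "top"; returns the picture (400x640x3 uint8, red, green, blue); there is no depth.
- env.camera_model(name): a dict with "camera_matrix" (3x3 intrinsics, pixels), "extrinsics" (4x4, takes a point from camera to world coordinates). Camera axes: x right, y down, z forward; pixel columns grow to the right and rows downward; lengths in m; the calibration is good to about 2 mm. A picture is of the moment at which its call begins. camera_model takes no time and is no camera call.
- env.finish_job(): hands the job in; it is judged then, once.
The state is a dict: "clock": time; "joint_pos": joint angles; "joint_velocities": joint speeds; "tau": joint torques, N m; "position": TCP position; "orientation": TCP orientation; "contact_force": force on the tool from outside, world axes, zero at the start; "torque": the same for the moment, N m; "width": finger opening in m; "grasp_force": force on a finger pad.
Only numpy, scipy, OpenCV 4.12 (cv2) and the standard library are available. Lean on these libraries where they do the work, as an engineer would, in place of code of your own. Each camera call takes 0.05 s, during which the arm holds its last target. There are 200 camera calls.

## Working session

There is one attempt and no reset: what is moved stays moved. The work goes in short steps, Python scripts to look and compute and a tool call to move; the robot and the scene stay as the last step left them, time stands still between calls to the robot, and variables do not carry over. Pictures are saved under pics/ and viewed, at most 10 in all, crops included, and the job is handed in when it is done.

```bash
ls; mkdir -p pics
```

Run:
```python
from cell import env
import cv2
s=env.read_state(); print({k:s[k] for k in('clock','position','orientation','contact_force','width')})
for n in('top','side'):
    cv2.imwrite(f'pics/{n}0.png',env.capture(n)[:,:,::-1]); m=env.camera_model(n); print(n,m)
```

```text
cell.py
pics
{'clock': 0.0, 'position': array([0.21535572, 0.6395196 , 0.23670723]), 'orientation': array([-3.14043843e+00, -4.76860555e-05,  2.81678331e+00]), 'contact_force': array([-0.67327391,  0.11490438, -0.94032109]), 'width': 0.09278091683057034}
top {'camera_matrix': array([[467.17193534,   0.        , 316.01232771],
       [  0.        , 467.17193534, 198.86862906],
       [  0.        ,   0.        ,   1.        ]]), 'extrinsics': array([[ 0.00177461, -0.98608853,  0.1662115 ,  0.28462985],
       [-0.99960535, -0.00640912, -0.02735094, -0.00290509],
       [ 0.02803572, -0.16609737, -0.98571074,  0.93544918],
       [ 0.        ,  0.        ,  0.        ,  1.        ]])}
side {'camera_matrix': array([[378.57605668,   0.        , 327.74740166],
       [  0.        , 378.57605668, 198.71170118],
       [  0.        ,   0.        ,   1.        ]]), 'extrinsics': array([[-0.99926791,  0.02907581, -0.02486457,  0.44952776],
       [ 0.03803626,  0.82486934, -0.56404239,  0.46673816],
       [ 0.00411004, -0.56457521, -0.8253714 ,  0.79050372],
       [ 0.        ,  0.        ,  0.        ,  1.        ]])}
```

View pics/top0.png

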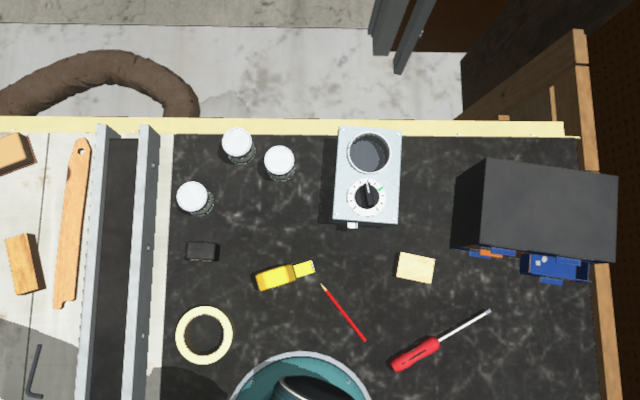

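View pics/side0.png

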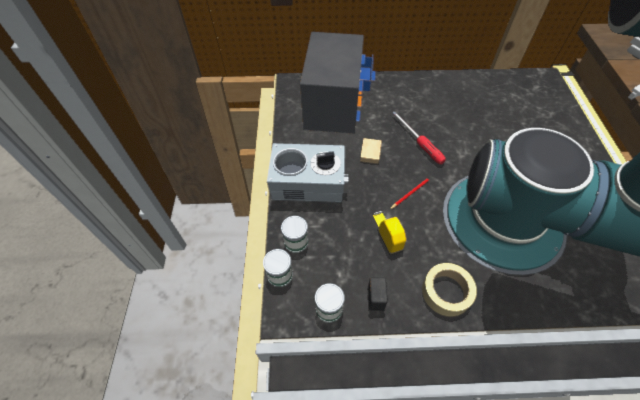

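The top view shows tin lids near (237,142), (280,162) and (193,197). The feeder hopper is at (368,152), the dial at (367,197), and the green mark near (380,187). The gauge is at (201,251) and the block at (415,267). The side view shows the same scene with the tins at (295,233), (278,267) and (329,301).

Create h.py:
```python
import numpy as np, cv2
from cell import env
def ray(n,u,v,z):
    m=env.camera_model(n); E=m['extrinsics']; d=E[:3,:3]@np.linalg.solve(m['camera_matrix'],[u,v,1.]); o=E[:3,3]
    return (o+d*(z-o[2])/d[2])
def proj(n,p):
    m=env.camera_model(n); E=m['extrinsics']; q=m['camera_matrix']@(E[:3,:3].T@(np.array(p)-E[:3,3])); return q[:2]/q[2]
def tool(p):
    s=env.read_state(); from scipy.spatial.transform import Rotation as R
    return R.from_euler('xyz',s['orientation']).inv().apply(np.array(p)-s['position'])
def lids(n,im,guess,r=22):
    for g in guess:
        u,v=map(int,g); c=im[v-r:v+r,u-r:u+r]
        m=((c.min(2)>165)).astype(np.uint8)
        k,l,st,ce=cv2.connectedComponentsWithStats(m); i=1+st[1:,4].argmax()
        cn=max(cv2.findContours((l==i).astype(np.uint8),0,1)[0],key=len)
        e=cv2.fitEllipse(cn); x,y=e[0][0]+u-r,e[0][1]+v-r
        print(n,np.round([x,y],1),np.round(e[1],1),st[i,4],ray(n,x,y,.0675).round(4))
```

Run:
```python
from h import *
t=cv2.imread('pics/top0.png'); s=cv2.imread('pics/side0.png')
lids('top',t,[(237,142),(280,162),(193,197)]); lids('side',s,[(278,262),(295,229),(329,297)])
a=cv2.resize(t[120:235,325:410],None,fx=5,fy=5,interpolation=2); b=cv2.resize(s[140:205,262:352],None,fx=5,fy=5,interpolation=2)
o=np.zeros((580,800,3),np.uint8); a=a[:575,:]; o[:575,:425]=a; bb=cv2.resize(b,(370,267)); o[:267,428:798]=bb
o[280:280+300,428:798]=cv2.resize(t[170:225,333:401],(370,300),interpolation=2)
cv2.imwrite('pics/c1.png',o)
for n,im in(('top',t),('side',s)):
    h=cv2.cvtColor(im,cv2.COLOR_BGR2HSV); m=cv2.inRange(h,(45,90,60),(85,255,255)); q=np.argwhere(m)
    q=[p for p in q if (n=='top' and 335<p[1]<400 and 170<p[0]<225) or (n=='side' and 305<p[1]<345 and 140<p[0]<180)]
    print(n,'green',len(q)); c=np.mean(q,0)[::-1] if q else (0,0); print(c, ray(n,*c,.088))
```

```text
top [236.5 134.2] [39.2 42.4] 1182 [0.5559 0.1259 0.0675]
top [278.7 159.6] [28.5 29.4] 700 [0.5066 0.0443 0.0675]
top [191.4 195.9] [29.2 30.3] 736 [0.4352 0.2065 0.0675]
side [269.6 260.8] [34.  42.6] 785 [0.5545 0.1246 0.0675]
side [293.8 226.6] [21.4 25. ] 453 [0.5053 0.0444 0.0675]
side [329.1 297.3] [27.3 28.3] 646 [0.4341 0.2071 0.0675]
top green 7
[380.14285714 188.28571429] [ 0.44820479 -0.14536735  0.088     ]
side green 0
(0, 0) [ 1.53770319 -0.89179003  0.088     ]
```

View pics/c1.png

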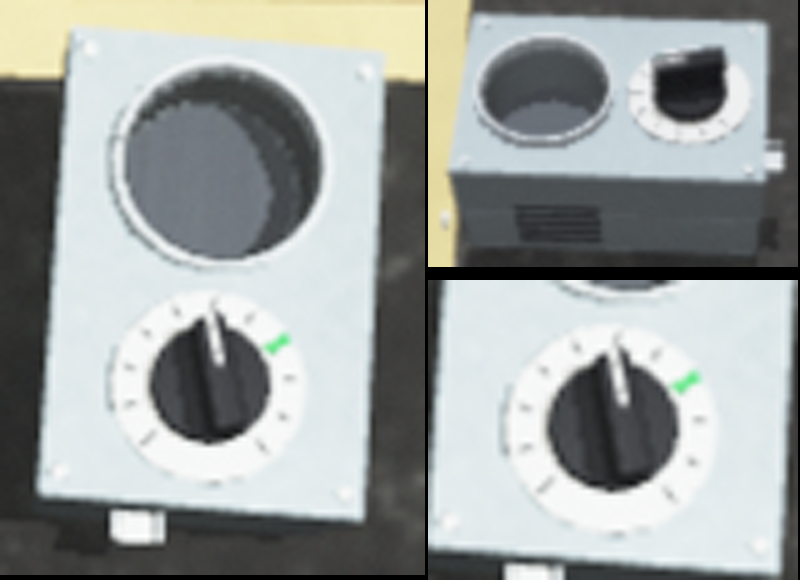

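```bash
sed -i 's/m=((c.min(2)>165))/m=((c.min(2)>165)\&(c.max(2).astype(int)-c.min(2)<25))/' h.py
```

Run:
```python
from h import *
t=cv2.imread('pics/top0.png'); s=cv2.imread('pics/side0.png')
lids('top',t,[(237,142)]); lids('side',s,[(278,262)])
# feeder corners, top face z=.085 (from 5x crop)
cor=[(72,28),(385,55),(362,522),(37,493)]
P=np.array([ray('top',325+x/5,120+y/5,.085) for x,y in cor]); print(P.round(4)); c=P.mean(0); print('c',c, [np.linalg.norm(P[i]-P[(i+1)%4]) for i in range(4)])
ax=(P[0]+P[1]-P[2]-P[3])[:2]; yaw=np.arctan2(ax[1],ax[0]); print('yaw',yaw)
H=ray('top',325+222/5,120+163/5,.091); print('hopper',H)
D=ray('top',325+209/5,120+386/5,.086); print('dial',D, np.linalg.norm(H-D))
# dial plate by ellipse (white)
for n,im,(u,v),r in(('top',t,(367,197),24),('side',s,(325,163),18)):
    k=im[v-r:v+r,u-r:u+r]; m=(k.min(2)>215).astype(np.uint8); kk,l,st,ce=cv2.connectedComponentsWithStats(m); i=1+st[1:,4].argmax()
    q=np.argwhere(l==i)[:,::-1]; hull=cv2.convexHull(q.astype(np.int32)); e=cv2.fitEllipse(hull); print(n,'plate',e, ray(n,e[0][0]+u-r,e[0][1]+v-r,.087))
a=ray('top',325+207/5,120+310/5,.1195);b=ray('top',325+220/5,120+365/5,.1195); print('ptr',a,b,np.arctan2(*(a-b)[1::-1]))
G=ray('top',380.14,188.29,.087);print('green',G,np.arctan2(G[1]-D[1],G[0]-D[0]),np.linalg.norm(G-D))
```

```text
top [236.4 141.3] [28.3 29.4] 693 [0.5419 0.1257 0.0675]
side [276.2 261.3] [23.9 27. ] 542 [0.5408 0.1262 0.0675]
[[ 0.5695 -0.0707  0.085 ]
 [ 0.5601 -0.19    0.085 ]
 [ 0.3814 -0.1763  0.085 ]
 [ 0.3915 -0.0567  0.085 ]]
c [ 0.47561613 -0.12341864  0.085     ] [np.float64(0.11966779601247933), np.float64(0.17922766786708894), np.float64(0.12008127288297084), np.float64(0.178526987919929)]
yaw -0.07756795636684953
hopper [ 0.5154642  -0.12611184  0.091     ]
dial [ 0.43160917 -0.12053782  0.086     ] 0.08418869112202787
top plate ((28.081233978271484, 23.10102081298828), (48.566951751708984, 149.54965209960938), 91.34600067138672) [ 0.43355247 -0.12838321  0.087     ]
side plate ((18.108522415161133, 17.481895446777344), (22.894372940063477, 29.717397689819336), 88.68641662597656) [ 0.43066567 -0.11991557  0.087     ]
ptr [ 0.45339252 -0.1156319   0.1195    ] [ 0.43343153 -0.11995561  0.1195    ] 0.21331228528235752
green [ 0.44838967 -0.14552995  0.087     ] -0.9795024622241281 0.030119626583801417
```

Run:
```python
from h import *
print(tool([.4307,-.1199,.16]), env.read_state()['clock'])
```

```text
[-0.4464187  -0.65096526  0.07744826] 0.1
```
Rows 12: 0.0625*12=0.75. Distance .79. Give 12 rows at target z staying 0.16ish... passes over tins? straight line from (.215,.64,.237) to (.43,-.12,.16): at y=.2065 → x=.34, z .19; tips .17, ok. Fine.

Careful with the scale: shifts go in units of 5 mm and turns go in units of 0.1 rad. That gives: -0.651 m is -130.2, -0.4464 m is -89.28, -0.52 rad is -5.2.

Call:
shift_gripper(increments={"jaw":[0.06, 0.06, 0.06, 0.06, 0.06, 0.06, 0.06, 0.06, 0.06, 0.06, 0.06, 0.06], "dx":[-89.28, -89.28, -89.28, -89.28, -89.28, -89.28, -89.28, -89.28, -89.28, -89.28, -89.28, -89.28], "dy":[-130.2, -130.2, -130.2, -130.2, -130.2, -130.2, -130.2, -130.2, -130.2, -130.2, -130.2, -130.2], "dz":[15.48, 15.48, 15.48, 15.48, 15.48, 15.48, 15.48, 15.48, 15.48, 15.48, 15.48, 15.48], "wx":[0, 0, 0, 0, 0, 0, 0, 0, 0, 0, 0, 0], "wy":[0, 0, 0, 0, 0, 0, 0, 0, 0, 0, 0, 0], "wz":[-5.2, -5.2, -5.2, -5.2, -5.2, -5.2, -5.2, -5.2, -5.2, -5.2, -5.2, -5.2]})

```text
clock: 1.6
position: [0.419, -0.0806, 0.1642]
orientation: [-3.141, 0.001, -2.947]
contact_force: [1.8, 0.9, 0.4]
width: 0.0604
grasp_force: 0.0
```

```bash
python3 -c "
from h import *
print(tool([.4307,-.1199,.118]))"
```

```text
[-0.00385043 -0.04077236  0.04619526]
```

Call:
shift_gripper(increments={"jaw":[0.06, 0.06, 0.06], "dx":[-0.76, -0.76, -0.76], "dy":[-8.2, -8.2, -8.2], "dz":[2, 2, 2], "wx":[0, 0, 0], "wy":[0, 0, 0], "wz":[0, 0, 0]})

```text
clock: 1.98
position: [0.4305, -0.1175, 0.1542]
orientation: [3.141, -0.0, -2.947]
contact_force: [0.1, 0.8, 0.9]
width: 0.0598
grasp_force: 0.0
```

```bash
python3 -c "
from h import *
print(tool([.4307,-.1199,.118]))"
```

```text
[ 0.00026609 -0.00245628  0.03617431]
```

Call:
shift_gripper(increments={"jaw":[0.06, 0.06, 0.0, 0.0, 0.0, 0.0, 0.0], "dx":[0.06, 0.06, 0.06, 0.06, 0.06, 0.06, 0.06], "dy":[-0.48, -0.48, -0.48, -0.48, -0.48, -0.48, -0.48], "dz":[7.24, 7.24, 7.24, 7.24, 7.24, 7.24, 7.24], "wx":[0, 0, 0, 0, 0, 0, 0], "wy":[0, 0, 0, 0, 0, 0, 0], "wz":[0, 0, 0, 0, 0, 0, 0]})

```text
clock: 2.85
position: [0.4309, -0.1203, 0.1182]
orientation: [-3.141, 0.0, -2.946]
contact_force: [0.0, -0.2, -0.7]
width: 0.0147
grasp_force: 0.0
```

```bash
python3 -c "
from h import *
print(tool([.4307,-.1199,.118]),env.read_state()['torque'])
cv2.imwrite('pics/g1.png',cv2.resize(env.capture('side')[130:230,250:400,::-1],None,fx=4,fy=4))"
```

```text
[9.54721707e-05 4.67577351e-04 1.72871945e-04] [0.03640423 0.00096896 0.01958498]
```

View pics/g1.png

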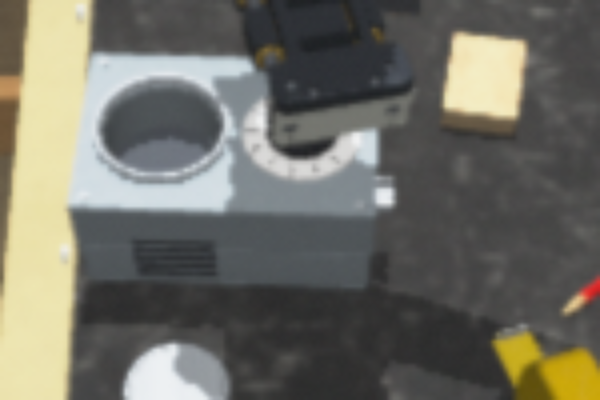

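The gripper stands over the dial with the fingers on either side of the bar, and they are still closing. The hopper is at (160,130) in this crop.

Call:
shift_gripper(increments={"jaw":[0.0, 0.0, 0.0], "dx":[0, 0, 0], "dy":[0, 0, 0], "dz":[0, 0, 0], "wx":[0, 0, 0], "wy":[0, 0, 0], "wz":[0, 0, 0]})

```text
clock: 3.28
position: [0.4308, -0.1202, 0.1181]
orientation: [3.141, -0.0, -2.946]
contact_force: [-2.7, 4.6, 3.8]
width: 0.0116
grasp_force: 30.0
```

```bash
python3 -c "
from h import *
s=env.read_state();print(s['torque'],s['orientation'])"
```

```text
[ 0.98119853  0.44325716 -0.0282946 ] [ 3.14117324e+00 -8.13445650e-05 -2.94640135e+00]
```

Run:
```python
from h import *
t=cv2.imread('pics/top0.png').astype(np.float32)
A=np.radians(np.arange(0,360,1)); prof=[];gr=[]
c=np.array([.4307,-.1200]); 
for r in (.028,.0295,.031,.0325):
    uv=np.array([proj('top',[c[0]+r*np.cos(a),c[1]+r*np.sin(a),.0865]) for a in A],np.float32)
    k=cv2.remap(t,uv[None,:,0],uv[None,:,1],cv2.INTER_CUBIC)[0]; prof.append(k[:,2]); gr.append(k[:,1]-k[:,2])
p=np.mean(prof,0); g=np.mean(gr,0)
w=np.clip(g-20,0,None); print('green deg',(np.arange(360)*w)[180:].sum()/w[180:].sum(), w.max())
from scipy.signal import find_peaks
q,_=find_peaks(255-p,prominence=15); print([(int(i),int(p[i])) for i in q])
```

```text
green deg 304.89979311405284 100.76717
[(22, 215), (47, 217), (74, 213), (100, 211), (128, 200), (222, 212), (250, 216), (280, 214), (305, 112), (331, 214), (353, 183)]
```

Call:
shift_gripper(increments={"jaw":[0, 0, 0, 0, 0, 0, 0, 0, 0], "dx":[0, 0, 0, 0, 0, 0, 0, 0, 0], "dy":[0.1, 0.1, 0.1, 0.2, 0.2, 0.2, 0.2, 0.2, 0.2], "dz":[0, 0, 0, 0, 0, 0, 0, 0, 0], "wx":[0, 0, 0, 0, 0, 0, 0, 0, 0], "wy":[0, 0, 0, 0, 0, 0, 0, 0, 0], "wz":[1.8, 3.6, 5.4, 7.2, 9, 10.8, 12.15, 12.15, 12.15]})

```text
clock: 4.4
position: [0.4313, -0.1189, 0.1182]
orientation: [3.14, 0.0, 2.122]
contact_force: [5.6, 7.5, -0.4]
width: 0.0119
grasp_force: 30.0
```

```bash
python3 -c "
from h import *
s=env.read_state();print(s['torque'],s['orientation'])"
```

```text
[ 1.25612874e+00 -8.93562292e-01 -4.53446408e-04] [3.13967574e+00 6.28848840e-05 2.12193779e+00]
```

Call:
shift_gripper(increments={"jaw":[0.074, 0.074, 0.074, 0.074, 0.074], "dx":[0, 0, 0, 0, 0], "dy":[0, 0, 0, 0, 0], "dz":[0, 0, 0, -12, -12], "wx":[0, 0, 0, 0, 0], "wy":[0, 0, 0, 0, 0], "wz":[0, 0, 0, 0, 0]})

```text
clock: 5.03
position: [0.432, -0.1199, 0.1822]
orientation: [3.138, 0.005, 2.122]
contact_force: [0.5, 0.0, -0.6]
width: 0.057
grasp_force: 0.0
```

```bash
python3 -c "
from h import *
s=env.read_state();print(s['contact_force'],s['orientation'],tool([.506,.0443,.12]))"
```

```text
[ 0.49261006  0.01494902 -0.57903749] [3.13782526 0.00479591 2.12171067] [0.10146266 0.14872394 0.06229414]
```

Scaled: 0.06 m is 12, 0.1487 m is 29.74, -1.02 rad is -10.2.

Call:
shift_gripper(increments={"jaw":[0.074, 0.074, 0.074, 0.074, 0.074, 0.074, 0.074], "dx":[20.3, 20.3, 20.3, 20.3, 20.3, 20.3, 20.3], "dy":[29.74, 29.74, 29.74, 29.74, 29.74, 29.74, 29.74], "dz":[6, 12, 12, 12, 12, 12, 12], "wx":[0, 0, 0, 0, 0, 0, 0], "wy":[0, 0, 0, 0, 0, 0, 0], "wz":[-10.2, -10.2, -10.2, -10.2, -10.2, -10.2, -10.2]})

```text
clock: 5.9
position: [0.504, 0.045, 0.1174]
orientation: [-3.141, -0.001, 3.141]
contact_force: [-0.6, -0.1, 0.2]
width: 0.074
grasp_force: 0.0
```

```bash
python3 -c "
from h import *
s=env.read_state();print(s['contact_force'],s['orientation'],tool([.506,.0443,.04]))
t=env.capture('top')[:,:,::-1]; cv2.imwrite('pics/t2.png',t)
u=cv2.resize(t[110:240,200:400],None,fx=4,fy=4,interpolation=2);cv2.imwrite('pics/t2c.png',u)"
```

```text
[-0.57559035 -0.06967909  0.18694864] [-3.14146119e+00 -6.14093635e-04  3.14121786e+00] [-0.00201194 -0.00066058  0.0774218 ]
```

View pics/t2c.png

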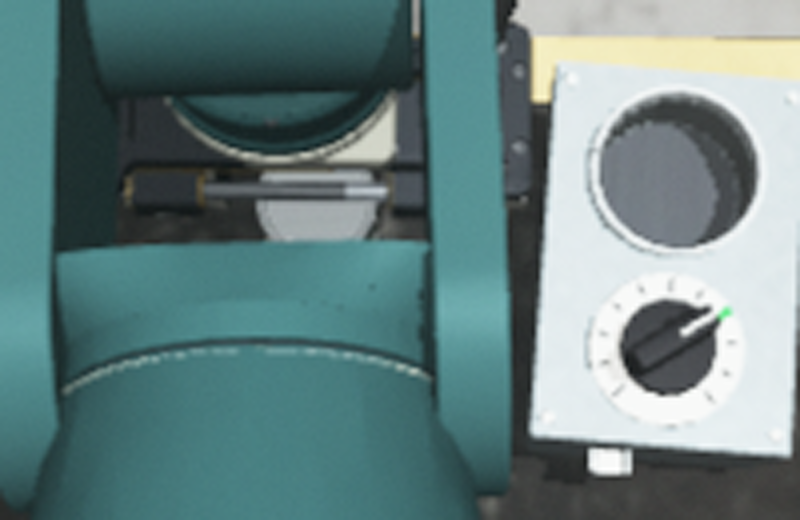

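The pointer line, from (683,333) to (722,310), now runs into the green mark at (727,312) at about -1.03 rad, so the dial is set. The gripper is over the nearest tin.

Scaled: -0.002 m is -0.4, 0.077 m is 15.4.

Call:
shift_gripper(increments={"jaw":[0.074, 0.074, 0.074, 0.074, 0, 0, 0, 0, 0], "dx":[-0.4, -0.4, -0.4, -0.4, -0.4, -0.4, -0.4, -0.4, -0.4], "dy":[-0.14, -0.14, -0.14, -0.14, -0.14, -0.14, -0.14, -0.14, -0.14], "dz":[0, 8, 15.4, 15.4, 15.4, 15.4, 15.4, 15.4, 15.4], "wx":[0, 0, 0, 0, 0, 0, 0, 0, 0], "wy":[0, 0, 0, 0, 0, 0, 0, 0, 0], "wz":[0, 0, 0, 0, 0, 0, 0, 0, 0]})

```text
clock: 7.08
position: [0.5071, 0.0443, 0.0427]
orientation: [-3.142, 0.002, -3.142]
contact_force: [-0.9, -0.8, 8.1]
width: 0.0561
grasp_force: 30.0
```

Call:
shift_gripper(increments={"jaw":[0, 0, 0, 0, 0, 0], "dx":[0, 0, 0, 0, 0, 0], "dy":[0, 0, 0, 0, 0, 0], "dz":[-2, -6, -6, -6, -6, -6], "wx":[0, 0, 0, 0, 0, 0], "wy":[0, 0, 0, 0, 0, 0], "wz":[0, 0, 0, 0, 0, 0]})

```text
clock: 7.82
position: [0.506, 0.0443, 0.0706]
orientation: [-3.142, -0.001, -3.141]
contact_force: [0.1, -0.1, -1.4]
width: 0.056
grasp_force: 30.0
```

Call:
shift_gripper(increments={"jaw":[0], "dx":[0], "dy":[0], "dz":[-6], "wx":[0], "wy":[0], "wz":[0]}, quiet=true)

```text
ok
```

```bash
python3 -c "
from h import *
s=env.read_state();print(s['contact_force'],s['torque'],s['position'],s['tau'])"
```

```text
[ 0.77645385 -0.28431257 -1.84021255] [0.00239976 0.00656588 0.03467336] [0.50500433 0.04423691 0.09912622] [ 9.47070017e-03 -3.97986567e+01 -5.53546214e+01 -1.20408763e-02
 -1.60064008e+00  3.08439849e-04]
```

Call:
shift_gripper(increments={"jaw":[0, 0, 0], "dx":[0, 0, 0], "dy":[0, 0, 0], "dz":[0, 0, 0], "wx":[0, 0, 0], "wy":[0, 0, 0], "wz":[0, 0, 0]})

```text
clock: 8.32
position: [0.5058, 0.0443, 0.0999]
orientation: [-3.142, -0.001, -3.141]
contact_force: [-0.1, -0.2, -1.7]
width: 0.0562
grasp_force: 30.0
```

Call:
shift_gripper(increments={"jaw":[0, 0, 0, 0, 0], "dx":[0, 0, 0, 0, 0], "dy":[0, 0, 0, 0, 0], "dz":[6, 11, 11.9, 11.9, 11.9], "wx":[0, 0, 0, 0, 0], "wy":[0, 0, 0, 0, 0], "wz":[0, 0, 0, 0, 0]})

```text
clock: 8.95
position: [0.5061, 0.0443, 0.0413]
orientation: [-3.142, -0.001, -3.141]
contact_force: [0.1, -0.3, -2.6]
width: 0.0561
grasp_force: 30.0
```

Scaled: 0.001 m is 0.2, 0.0005 m is 0.1.

Call:
shift_gripper(increments={"jaw":[0, 0, 0, 0], "dx":[0, 0, 0, 0], "dy":[0, 0, 0, 0], "dz":[0.1, 0.2, 0.2, 0.2], "wx":[0, 0, 0, 0], "wy":[0, 0, 0, 0], "wz":[0, 0, 0, 0]})

```text
clock: 9.45
position: [0.5064, 0.0443, 0.041]
orientation: [3.142, 0.001, -3.141]
contact_force: [-1.2, 0.7, 5.6]
width: 0.0565
grasp_force: 30.0
```

Contact, so the tin is standing on the table. I'll open the gripper, rise, and go to the next tin (0.5414, 0.126).

Scaled: -0.075 m is -15, -0.04 m is -8.

Call:
shift_gripper(increments={"jaw":[0.074, 0.074, 0.074, 0.074, 0.074, 0.074, 0.074], "dx":[0, 0, 0, 0, 0, 0, 0], "dy":[0, 0, 0, 0, 0, 0, 0], "dz":[0, 0, 0, 0, -8, -15, -15], "wx":[0, 0, 0, 0, 0, 0, 0], "wy":[0, 0, 0, 0, 0, 0, 0], "wz":[0, 0, 0, 0, 0, 0, 0]})

```text
clock: 10.32
position: [0.5074, 0.0444, 0.1183]
orientation: [3.141, 0.004, -3.141]
contact_force: [0.4, 0.4, -0.8]
width: 0.0739
grasp_force: 0.0
```

```bash
python3 -c "
from h import *
print(tool([.5414,.126,.115]))"
```

```text
[-0.03399072  0.08163972  0.00348849]
```

Scaled: 0.0816 m is 16.32, -0.035 m is -7.

Call:
shift_gripper(increments={"jaw":[0.074, 0.074, 0.074, 0.074], "dx":[-7, -7, -7, -7], "dy":[16.32, 16.32, 16.32, 16.32], "dz":[0, 0, 0, 0], "wx":[0, 0, 0, 0], "wy":[0, 0, 0, 0], "wz":[0, 0, 0, 0]})

```text
clock: 10.82
position: [0.5407, 0.1254, 0.1147]
orientation: [-3.141, -0.001, -3.141]
contact_force: [-0.5, -0.6, -0.5]
width: 0.0739
grasp_force: 0.0
```

```bash
python3 -c "
from h import *
print(tool([.5414,.126,.0405]))"
```

```text
[-0.00076006  0.00060801  0.0741939 ]
```

Call:
shift_gripper(increments={"jaw":[0.074, 0.074, 0.074, 0.074, 0, 0, 0, 0, 0], "dx":[0, 0, 0, 0, 0, 0, 0, 0, 0], "dy":[0.12, 0.12, 0.12, 0.12, 0.12, 0.12, 0.12, 0.12, 0.12], "dz":[8, 14.84, 14.84, 14.84, 14.84, 14.84, 14.84, 14.84, 14.84], "wx":[0, 0, 0, 0, 0, 0, 0, 0, 0], "wy":[0, 0, 0, 0, 0, 0, 0, 0, 0], "wz":[0, 0, 0, 0, 0, 0, 0, 0, 0]})

```text
clock: 11.95
position: [0.5417, 0.1263, 0.0423]
orientation: [-3.141, 0.001, -3.141]
contact_force: [-1.5, -3.9, 6.9]
width: 0.0559
grasp_force: 30.0
```

Call:
shift_gripper(increments={"jaw":[0, 0, 0, 0, 0, 0, 0], "dx":[0, 0, 0, 0, 0, 0, 0], "dy":[0, 0, 0, 0, 0, 0, 0], "dz":[-2, -8, -12, -12, -12, -12, -12], "wx":[0, 0, 0, 0, 0, 0, 0], "wy":[0, 0, 0, 0, 0, 0, 0], "wz":[0, 0, 0, 0, 0, 0, 0]})

```text
clock: 12.82
position: [0.5409, 0.1265, 0.1006]
orientation: [-3.141, -0.001, -3.141]
contact_force: [0.2, -0.4, -5.8]
width: 0.0559
grasp_force: 30.0
```

That is 5.8 N, so this is the full tin. I'll carry it to the hopper at (0.5165, -0.126), TCP z about 0.165, which puts its underside about 3 cm above the rim.

Call:
shift_gripper(increments={"jaw":[0, 0, 0, 0, 0, 0, 0, 0, 0, 0, 0, 0], "dx":[0, 0, 0.8, 1.6, 2.4, 3.2, 4, 4.9, 4.9, 4.9, 4.9, 4.9], "dy":[0, 0, -6, -15, -24, -33, -41, -47, -50.4, -50.4, -50.4, -50.4], "dz":[-6, -13, -13, -13, -13, -13, -13, -13, -13, -13, -13, -13], "wx":[0, 0, 0, 0, 0, 0, 0, 0, 0, 0, 0, 0], "wy":[0, 0, 0, 0, 0, 0, 0, 0, 0, 0, 0, 0], "wz":[0, 0, 0, 0, 0, 0, 0, 0, 0, 0, 0, 0]})

```text
clock: 14.32
position: [0.5169, -0.1247, 0.1663]
orientation: [3.141, -0.0, -3.14]
contact_force: [-0.3, 0.5, -5.9]
width: 0.0557
grasp_force: 30.0
```

Run:
```python
from h import *
s=env.read_state();print(s['contact_force'],s['joint_velocities'].round(4),tool([.5165,-.126,.165]))
t=env.capture('top')[:,:,::-1]; d=env.capture('side')[:,:,::-1]
o=np.vstack([cv2.resize(t[110:300,150:450],(480,304)),cv2.resize(d[130:330,240:420],(480,296*1))]); o=o[:600]
cv2.imwrite('pics/f1.png',o)
```

```text
[-0.26042988  0.4591548  -5.87493666] [-0.0019 -0.0006 -0.0007 -0.0009  0.0003 -0.0027] [ 0.0004119  -0.00132677  0.00131542]
```

View pics/f1.png

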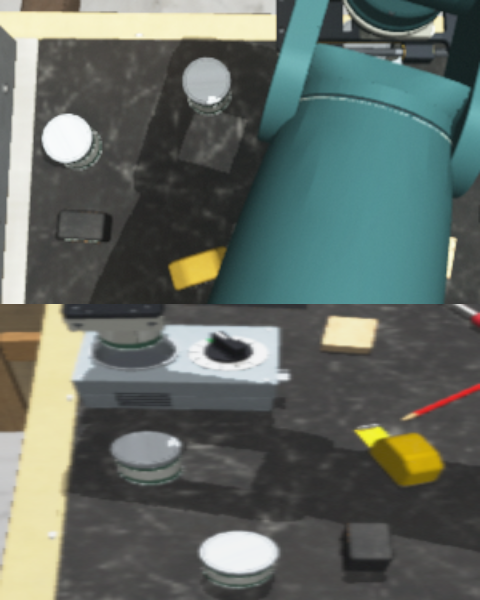

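The tin hangs over the hopper, at (135,345) in the lower panel. The other two tins stand upright, and the gauge and block are in place. One last numeric check of the dial.

Run:
```python
from h import *
for f in('top0','t2'):
    t=cv2.imread(f'pics/{f}.png').astype(np.float32)
    c=np.array([.4319,-.1195])
    U,V=np.meshgrid(np.arange(355,390),np.arange(175,220)); 
    P=np.array([ray('top',u,v,.1195) for u,v in zip(U.ravel(),V.ravel())])[:,:2]-c
    b=t[V.ravel(),U.ravel()].min(1); r=np.hypot(*P.T)
    k=(r<.0185); w=np.clip(b*k-70,0,None); m=(P*w[:,None]).sum(0)/w.sum(); 
    C=((P-m)*w[:,None]).T@(P-m); e=np.linalg.eigh(C)[1][:,1]; e*=np.sign(e@m)
    print(f,'centroid',m.round(4),'ang centroid',np.arctan2(m[1],m[0]),'axis',np.arctan2(e[1],e[0]))
```

```text
top0 centroid [ 0.0098 -0.006 ] ang centroid -0.5471940884100499 axis -2.054469825193673Traceback (most recent call last):
  File "<stdin>", line 6, in <module>
  File "h.py", line 4, in ray
    m=env.camera_model(n); E=m['extrinsics']; d=E[:3,:3]@np.linalg.solve(m['camera_matrix'],[u,v,1.]); o=E[:3,3]
ValueError: time passes only in moves, steps and waits
```

Call:
shift_gripper(increments={"jaw":[0, 0], "dx":[0, 0], "dy":[0, 0], "dz":[0, 0], "wx":[0, 0], "wy":[0, 0], "wz":[0, 0]})

```text
clock: 14.68
position: [0.5168, -0.1253, 0.1664]
orientation: [3.142, 0.0, -3.141]
contact_force: [0.2, -0.8, -6.5]
width: 0.0558
grasp_force: 30.0
```

```bash
python3 -c "
from cell import env
print(env.finish_job())"
```

```text
the job is handed in; nothing more can be done
None
```

I handed the job in at 14.7 s with the dial at the green mark (by gripper angle and by eye; a final numeric pixel check failed). The full tin (about 6 N, against 1.7 N for the other tin I lifted; the third was not weighed) is held still about 3 cm above the hopper, and the other two tins stand upright.

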